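# Shift the mower's gear lever through its zigzag gate

## Task

Two lever boxes from the ride-on mower are screwed to the workbench. On the box whose top has the zigzag slot, shift the lever out of the leg it is in, across, and fully home to the end of the other leg, then let go of it. Leave the lever in the straight slot alone.

Things in the scene. Friction and masses are not known exactly. Their poses are not given: they have to be found in the camera images.
- gear_box: Grey box 130 x 136 mm (x by y), 60 mm high, fixed to the bench; zigzag slot in its metal top. Origin: centre of its underside; z up, x roughly away from the robot (yaw within 0.45 rad). Slot centre line in its frame, mm: (-46,-36) to (0,-36), across to (0,36), on to (46,36), the goal end. The lever starts between the first two. Slot 22 wide, stem 10: 6 mm of play each side.
- gear_knob (a point): Centre of the black knob on the zigzag box's lever, 110 mm above the bench, 50 mm above the box's top. Round, 25 mm thick, 40 mm tall (20 mm above and below this point), on an upright 10 mm steel stem. The lever stays upright and slides level at this height with about 2 N of friction; no spring, it stays where it is left.
- gear_end (a point): Where the knob's centre stands when the lever is at the closed end of the far slot leg: 46 mm along the box's x, 36 mm along its y, 110 mm above the bench. Fixed to the box.
- throttle_knob (a point): Centre of an identical knob on the other box, which is of the same size and make but has a single straight slot along its own x axis. This lever must stay where it is.

How it is judged:
By the outcome, as a careful person would: the job done as asked, in the order asked, and still so for the second after the job is handed in, with the robot touching nothing.
It also fails if it takes over 32 s, if anything falls off the work surface, if the arm or the gripper's body presses on something with over 40 N, if the wrist force passes 120 N, or if a joint passes its speed limit or range.

## Robot

A 6-joint arm with a two-finger parallel gripper is mounted at the origin on a cart in front of the work surface, level with it; the furniture and walls round the work are solid. World frame = base frame: x ahead of the robot, y to its left, z up, the work surface at z = 0. Lengths are in m, angles in rad, forces in N, time in s.
With the tool pointing down it reaches from about 0.25 to 0.775 m from the base axis. Payload 4 kg.
Tool frame: the origin (TCP) lies midway between the tips of the shut fingers; the grasp point (between the pads) lies robot.tcp_to_grasp behind it (robot.tcp_to_grasp is the distance from the TCP to the grasp point, in m); z points along the fingers, y is the line along which they close (so a half turn about z gives the same grasp; the last joint's range is limited). The gripper opens to 94 mm and grips with 3 to 60 N. Pads are 16 mm wide; open, the fingers measure 119 mm over their backs; the gripper's body (75 mm by 177 mm) begins 78 mm behind the grasp point.
Start: joints at [1.185, 0.087, 1.371, -0, 1.684, -0.103], TCP at [0.153, 0.528, 0.206] pointing down, gripper open.
Joint ranges: [-3.1, 3.1], [-0.76, 2.03], [0.27, 2.55], [-1.08, 4.22], [0.17, 2.65], [-2.57, 2.57]. Speed limits (rad/s): [2.79, 2.79, 3.14, 3.14, 3.14, 3.14].

## Interface

Orientations are given as a unit quaternion [w, x, y, z].
In Python, from bench import robot, snapshot, camera_model gives the robot as it stands.
- The arm moves only by the tool carry_out, never from a script. Its arguments are lists of equal length, an entry for each row: "offset": the shift along the tool's x, y, z in cm, a list of three; "turn": the turn, a rotation vector about the tool's x, y, z in rad, a list of three. In form: {"offset": [[x, y, z], ...], "turn": [[ax, ay, az], ...]}. A call has 1 to 5 rows; each row is the pose to reach, as a shift and turn from the pose commanded when the call began, along the tool's axes at that moment; what a row does not reach only later rows make up. A row lasts 1/10 s, in which the tool goes at most 50 mm and 8.59 degrees, less where a joint would pass 70% of its speed; a pose out of reach is approached as far as the arm can. A call with a gripper value outside its range is refused whole. "grip" is the opening, from 0 (shut) to 1 (fully open), set as the call begins (left out, the last holds). The fingers move at their own pace and stop on an object; "squeeze" is the grip in N (left out, the last holds). Time passes only in rows, so rows that repeat a pose let the fingers close. It gives the time, the measured TCP pose, the force, the opening and the grip force at its end, in the units of the state.
- robot.get_state(): the state, without advancing time (a new reading comes with each control period).
- snapshot(name): name is "side" or "top" or "wrist"; returns (picture, depth): 480x640x3 uint8, blue, green, red; 480x640 float32, m along the optical axis (not along the pixel's ray), 0 where there is no reading.
- camera_model(name): a dict with "mtx" (3x3 intrinsics, pixels), "world_from_camera" (4x4, takes a point from camera to world coordinates); the wrist camera has in their place "hand_eye" (4x4, takes a point from camera to tool coordinates, whose origin is the TCP and whose axes are the flange's). Camera axes: x right, y up, looking along -z (the intrinsics and any distortion apply to the point x, -y, -z); pixel columns grow to the right and rows downward; lengths in m; the calibration is good to about 2 mm. A picture is of the moment at which its call begins: read the wrist's pose just before it. camera_model takes no time and is no camera call.
- robot.job_done(): hands the job in; it is judged then, once.
The state is a dict: "time": time; "q": joint angles; "dq": joint speeds; "joint_torque": joint torques, N m; "eef_pos": TCP position; "orientation": TCP orientation; "wrist_force": force on the tool from outside, world axes, zero at the start; "moment": the same for the moment, N m; "finger_gap": finger opening in m; "finger_force": force on a finger pad.
Only numpy, scipy, OpenCV 4.12 (cv2) and the standard library are available. Lean on these libraries where they do the work, as an engineer would, in place of code of your own. Each camera call takes 0.05 s, during which the arm holds its last target. There are 200 camera calls.

## Working session

There is one attempt and no reset: what is moved stays moved. The work goes in short steps, Python scripts to look and compute and a tool call to move; the robot and the scene stay as the last step left them, time stands still between calls to the robot, and variables do not carry over. Pictures are saved under pics/ and viewed, at most 10 in all, crops included, and the job is handed in when it is done.

Besides the shell and the picture viewer there is one more tool, called as a command line: name --argument value ..., lists and objects as JSON in quotes. carry_out: Moves the arm, as the interface text tells. Its arguments: {"type":"object","properties":{"offset":{"type":"array"},"turn":{"type":"array"},"grip":{"type":"number"},"squeeze":{"type":"number"}},"required":["offset","turn"]}

```bash
mkdir -p pics; python3 - <<'E'
from bench import robot,snapshot,camera_model
import cv2,numpy as np
s=robot.get_state();print(s['time'],s['eef_pos'],s['orientation'],s['finger_gap'],robot.tcp_to_grasp)
for n in('top','side'):
    p,d=snapshot(n);cv2.imwrite(f'pics/{n}0.png',p);np.save(f'{n}0.npy',d)
    m=camera_model(n);print(n,m)
m=camera_model('wrist');print(m)
E
```

```text
0.0 [0.15327034 0.52764023 0.2043278 ] [-2.71840685e-04  1.40943041e-01  9.90017100e-01 -1.06179853e-03] 0.09415851505072044 0.0188
top {'mtx': array([[474.6014605 ,   0.        , 315.13604684],
       [  0.        , 474.6014605 , 240.44012653],
       [  0.        ,   0.        ,   1.        ]]), 'world_from_camera': array([[ 0.01675841,  0.99611078, -0.0865013 ,  0.47047729],
       [-0.99966744,  0.01499644, -0.02097913,  0.08997834],
       [-0.01960033,  0.08682411,  0.99603082,  0.95754349],
       [ 0.        ,  0.        ,  0.        ,  1.        ]])}
side {'mtx': array([[551.69216891,   0.        , 308.66769307],
       [  0.        , 551.69216891, 238.31166985],
       [  0.        ,   0.        ,   1.        ]]), 'world_from_camera': array([[-0.95827623,  0.16648931, -0.23235314,  0.34041213],
       [-0.28571115, -0.53312705,  0.79633202,  0.82288953],
       [ 0.00870702,  0.82949193,  0.55845083,  0.59415429],
       [ 0.        ,  0.        ,  0.        ,  1.        ]])}
{'mtx': array([[407.28919314,   0.        , 317.82070212],
       [  0.        , 407.28919314, 238.33968598],
       [  0.        ,   0.        ,   1.        ]]), 'hand_eye': array([[-8.78021348e-04,  9.59558083e-01,  2.81509351e-01,
         8.28198280e-02],
       [ 9.99999564e-01,  9.32299433e-04, -5.88772315e-05,
        -3.46790658e-04],
       [-3.18947132e-04,  2.81509177e-01, -9.59558483e-01,
        -1.78184209e-01],
       [ 0.00000000e+00,  0.00000000e+00,  0.00000000e+00,
         1.00000000e+00]])}
```

View pics/top0.png

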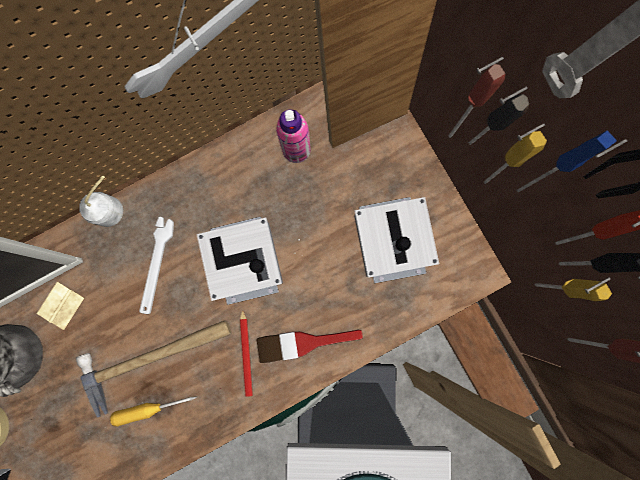

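View pics/side0.png

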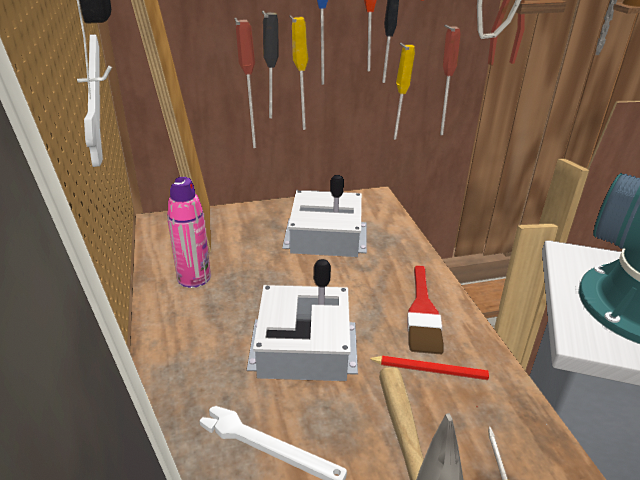

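The top view shows the zigzag box's white top around (240,260), with its knob at (257,266). The straight-slot box is around (397,238), with its knob at (403,243). In the side view the zigzag knob is at (322,272) and the throttle knob at (337,186). Next I'll measure the top face, the slot and the knobs.

```bash
cat > h.py <<'E'
import numpy as np,cv2
from bench import robot,snapshot,camera_model
def ray(n,uv):
    m=camera_model(n);K=m['mtx'];T=m['world_from_camera']
    d=np.array([(uv[0]-K[0,2])/K[0,0],-(uv[1]-K[1,2])/K[1,1],-1.])
    return T[:3,3],T[:3,:3]@d
def onz(n,uv,z):
    o,d=ray(n,uv);return o+d*(z-o[2])/d[2]
def tri(a,ua,b,ub):
    o,d=ray(a,ua);p,e=ray(b,ub)
    s=np.linalg.lstsq(np.c_[d,-e],p-o,rcond=None)[0]
    A,B=o+d*s[0],p+e*s[1];return (A+B)/2,np.linalg.norm(A-B)
E
cat > m.py <<'E'
from h import *
t=cv2.imread('pics/top0.png');s=cv2.imread('pics/side0.png');dt=np.load('top0.npy')
def blob(im,x0,y0,x1,y1,mask):
    m=np.zeros(im.shape[:2],np.uint8);m[y0:y1,x0:x1]=mask[y0:y1,x0:x1];return m
def big(m):return max(cv2.findContours(m,0,2)[0],key=cv2.contourArea)
hs=cv2.cvtColor(t,cv2.COLOR_BGR2HSV)
W=((hs[...,2]>175)&(hs[...,1]<40)).astype(np.uint8)*255
for nm,b in(('gear',(185,205,295,312)),('thr',(345,185,450,290))):
    c=cv2.convexHull(big(blob(t,*b,W)));r=cv2.minAreaRect(c)
    P=np.array([onz('top',u,.06)[:2] for u in cv2.boxPoints(r)])
    print(nm,'centre',P.mean(0).round(4),'sides',[np.linalg.norm(P[i]-P[i-1]).round(4) for i in range(4)],'ang',[np.arctan2(*(P[i]-P[i-1])[::-1]).round(3) for i in range(4)])
    q=[int(v) for v in r[0]];print('depth-z',(lambda u:(lambda o,d:(o+d*dt[u[1],u[0]])[2])(*ray('top',u)))((q[0]-22,q[1]+15)))
    D=blob(t,b[0],b[1],b[2],b[3],((t.max(2)<70)*255).astype(np.uint8))
    # knob: pixels whose depth is above z=.085
    ys,xs=np.mgrid[b[1]:b[3],b[0]:b[2]]
    pts=[(x,y,*(lambda o,d:o+d*dt[y,x])(*ray('top',(x,y)))) for y,x in zip(ys.ravel(),xs.ravel()) if dt[y,x]>0]
    pts=np.array(pts);k=pts[pts[:,4]>.085];print('knob top px',len(k),k.mean(0).round(4),k[:,4].max(), 'minmaxxy',k.min(0)[2:4],k.max(0)[2:4])
    tp=k[k[:,4]>k[:,4].max()-.006];print('cap',len(tp),tp.mean(0).round(4))
S=(s.max(2)<50).astype(np.uint8)*255
for nm,b in(('gear',(308,255,336,288)),('thr',(325,170,350,199))):
    c=big(blob(s,*b,S));x,y,w,h=cv2.boundingRect(c);M=cv2.moments(c);u=(M['m10']/M['m00'],M['m01']/M['m00']);print(nm,'side',x,y,w,h,u,onz('side',u,.11).round(4))
E
python3 m.py
python3 - <<'E'
import cv2
t=cv2.imread('pics/top0.png')
cv2.imwrite('pics/crop1.png',cv2.resize(t[205:310,185:295],None,fx=5,fy=5,interpolation=cv2.INTER_CUBIC))
E
```

```text
gear centre [0.5133 0.2548] sides [np.float64(0.1344), np.float64(0.1386), np.float64(0.1344), np.float64(0.1368)] ang [np.float64(0.269), np.float64(-1.324), np.float64(-2.887), np.float64(1.818)]
depth-z 0.06141919466385393Traceback (most recent call last):
  File "m.py", line 16, in <module>
    pts=[(x,y,*(lambda o,d:o+d*dt[y,x])(*ray('top',(x,y)))) for y,x in zip(ys.ravel(),xs.ravel()) if dt[y,x]>0]
                                         ~~~^^^^^^^^^^^^^
  File "h.py", line 4, in ray
    m=camera_model(n);K=m['mtx'];T=m['world_from_camera']
ValueError: time passes only in moves, steps and waits
```

View pics/crop1.png

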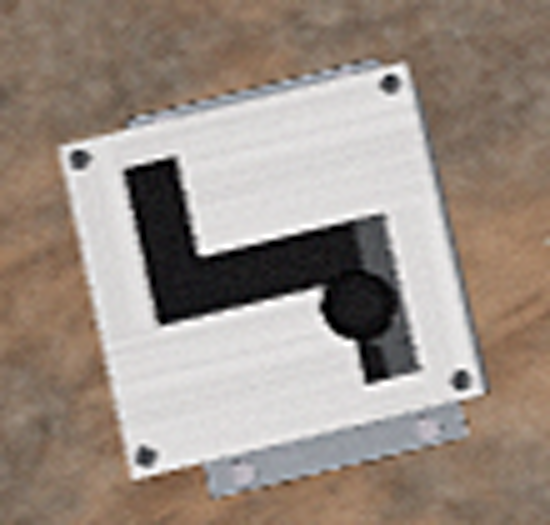

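The crop shows the slot clearly. The lever stands mid-way in the lower-right leg, and the goal end is at crop (151,165). I'll cache the camera model, rerun, and add the screws and slot corners.

```bash
sed -i 's/^def ray/import functools\ncm=functools.lru_cache(None)(camera_model)\ndef ray/; s/m=camera_model(n);K/m=cm(n);K/' h.py
cat >> m.py <<'E'
print('slot corners (box y+ edge), screws')
cr=lambda a,b:(185+(a-2)/5,205+(b-2)/5)
for nm,l in(('slot',[(124,170),(177,158),(160,324),(386,215),(366,384),(421,370)]),('scr',[(80,159),(390,84),(461,380),(146,456)])):
    P=np.array([onz('top',cr(*u),.06)[:2] for u in l]);print(nm,P.round(4).tolist(),P.mean(0).round(4))
Q=np.array([(57,47),(57,25),(-11,47),(11,-47),(-57,-25),(-57,-47)])/1e3
P=np.array([onz('top',cr(*u),.06)[:2] for u in [(124,170),(177,158),(160,324),(386,215),(366,384),(421,370)]])
A=Q-Q.mean(0);B=P-P.mean(0);th=np.arctan2((A[:,0]*B[:,1]-A[:,1]*B[:,0]).sum(),(A*B).sum());R=np.array([[np.cos(th),-np.sin(th)],[np.sin(th),np.cos(th)]])
c=P.mean(0)-R@Q.mean(0);print('fit yaw',th,'c',c,'res mm',((Q@R.T+c-P)*1e3).round(1).tolist())
for p in((-46,-36),(0,-36),(0,36),(46,36)):print(p,(R@np.array(p)/1e3+c).round(4))
E
python3 m.py
```

```text
gear centre [0.5133 0.2548] sides [np.float64(0.1344), np.float64(0.1386), np.float64(0.1344), np.float64(0.1368)] ang [np.float64(0.269), np.float64(-1.324), np.float64(-2.887), np.float64(1.818)]
depth-z 0.06141919466385393
knob top px 173 [2.565838e+02 2.656358e+02 4.968000e-01 2.095000e-01 1.258000e-01] 0.134040050549726 minmaxxy [0.48560149 0.19910855] [0.50855245 0.22346065]
cap 89 [2.550787e+02 2.653483e+02 4.971000e-01 2.116000e-01 1.300000e-01]
thr centre [ 0.556  -0.0455] sides [np.float64(0.1441), np.float64(0.1372), np.float64(0.1441), np.float64(0.1353)] ang [np.float64(0.208), np.float64(-1.354), np.float64(-2.947), np.float64(1.787)]
depth-z 0.060292020811377744
knob top px 176 [ 4.030e+02  2.435e+02  5.397e-01 -4.660e-02  1.253e-01] 0.13302254515923306 minmaxxy [ 0.52849994 -0.06007856] [ 0.55154712 -0.03627213]
cap 98 [ 4.045000e+02  2.426939e+02  5.408000e-01 -4.860000e-02  1.294000e-01]
gear side 314 260 17 27 (321.6165644171779, 273.4228016359918) [0.4983 0.2135 0.11  ]
thr side 330 175 14 22 (336.3978739559605, 185.67274107820805) [ 0.5427 -0.0482  0.11  ]
slot corners (box y+ edge), screws
slot [[0.5489, 0.3107], [0.5538, 0.2905], [0.4905, 0.2948], [0.5332, 0.21], [0.4691, 0.2159], [0.4748, 0.1952]] [0.5117 0.2529]
scr [[0.5529, 0.3277], [0.5834, 0.2098], [0.4712, 0.18], [0.4407, 0.2984]] [0.5121 0.254 ]
fit yaw 0.29449123008934364 c [0.51172614 0.25285921] res mm [[3.7, 3.7], [5.2, 2.8], [-2.9, -0.2], [2.7, 1.1], [-4.7, -3.5], [-3.9, -3.9]]
(-46, -36) [0.4782 0.2051]
(0, -36) [0.5222 0.2184]
(0, 36) [0.5013 0.2873]
(46, 36) [0.5453 0.3007]
```

Fit result: the screws give yaw 0.255 and centre (0.512, 0.2535). The closed slot ends measure about 51 mm from centre, so the stem stops hard at 46. The knob is at about (0.498, 0.2126), which is (-24,-36) in the box frame and inside the first leg, so the measurements agree. Now I'll move above the knob. The tool axes are x≈(-.960,.279) and y≈(.279,.960).

carry_out --offset '[[-2.5,-1.2,0],[-6,-3,0],[-10,-5,0],[-14,-7,0],[-18,-9,0]]' --turn '[[0,0,0],[0,0,0],[0,0,0],[0,0,0],[0,0,0]]' --grip 1 --squeeze 20

```text
time: 0.6
eef_pos: [0.3019, 0.3901, 0.205]
orientation: [-0.0, 0.141, 0.99, -0.0]
wrist_force: [-0.0, 0.5, -0.4]
finger_gap: 0.0936
finger_force: 0.0
```

carry_out --offset '[[-4,-2,0],[-8,-4,0],[-12,-6,0],[-16,-8,0],[-20,-10,0]]' --turn '[[0,0,0],[0,0,0],[0,0,0],[0,0,0],[0,0,0]]'

```text
time: 1.1
eef_pos: [0.4662, 0.2381, 0.205]
orientation: [-0.0, 0.141, 0.99, -0.0]
wrist_force: [-0.4, 0.0, 0.0]
finger_gap: 0.094
finger_force: 0.0
```

carry_out --offset '[[-2.5,-1.1,0],[-3.9,-1.6,0],[-3.9,-1.6,0],[-3.9,-1.6,0]]' --turn '[[0,0,0],[0,0,0],[0,0,0],[0,0,0]]'

```text
time: 1.5
eef_pos: [0.4976, 0.2141, 0.2052]
orientation: [-0.001, 0.141, 0.99, 0.0]
wrist_force: [0.8, -0.0, -0.8]
finger_gap: 0.0946
finger_force: 0.0
```

```bash
cat > w.py <<'E'
import sys
from h import *
from scipy.spatial.transform import Rotation as Ro
s=robot.get_state();p,d=snapshot('wrist');cv2.imwrite(f'pics/{sys.argv[1]}.png',p)
m=cm('wrist');w,x,y,z=s['orientation'];T=np.eye(4);T[:3,:3]=Ro.from_quat([x,y,z,w]).as_matrix();T[:3,3]=s['eef_pos']
T=T@m['hand_eye'];K=m['mtx'];v,u=np.mgrid[:480,:640]
c=np.stack([(u-K[0,2])/K[0,0]*d,-(v-K[1,2])/K[1,1]*d,-d],-1)
P=c@T[:3,:3].T+T[:3,3];k=(d>0)&(P[...,2]>.095)&(P[...,2]<.14)&(p.max(2)<60)&(np.hypot(P[...,0]-.52,P[...,1]-.25)<.08)
q=P[k];print(k.sum(),'px',u[k].mean(),v[k].mean(),'min',q.min(0),'max',q.max(0))
cap=q[q[:,2]>q[:,2].max()-.006];print('cap',cap.mean(0))
f=(d>0)&(abs(P[...,2]-.06)<.006)&(p.min(2)>150)
mk=(f*255).astype(np.uint8);c=max(cv2.findContours(mk,0,2)[0],key=cv2.contourArea);r=cv2.minAreaRect(c);print('face',r)
E
python3 w.py w1
```

```text
1185 px 314.83881856540086 244.02194092827006 min [0.48524093 0.20039762 0.09869044] max [0.50956368 0.22354266 0.13104664]
cap [0.49671074 0.21159426 0.12819077]
face ((370.8529052734375, 225.08824157714844), (156.063720703125, 173.5565643310547), 59.03623962402344)
```

View pics/w1.png

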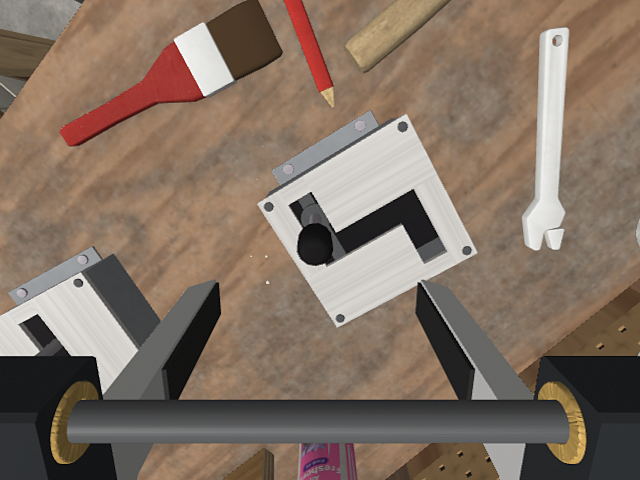

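The wrist view confirms the knob at pixel (314,244), about (0.497, 0.212), lying between the open fingers. Top-plate screws are at (269,207), (404,127), (467,251) and (340,318). I'll descend and grip.

```bash
python3 - <<'E'
from h import *
from scipy.spatial.transform import Rotation as Ro
s=robot.get_state();m=cm('wrist');w,x,y,z=s['orientation'];R=Ro.from_quat([x,y,z,w]).as_matrix()
H=m['hand_eye'];K=m['mtx'];o=R@H[:3,3]+s['eef_pos']
P=[]
for u in[(467,251),(340,318),(269,207),(404,127)]:
    d=R@H[:3,:3]@np.array([(u[0]-K[0,2])/K[0,0],-(u[1]-K[1,2])/K[1,1],-1]);P.append((o+d*(.06-o[2])/d[2])[:2])
P=np.array(P);print(P.round(4).tolist(),P.mean(0));print([np.arctan2(*(a-b)[::-1]).round(3) for a,b in((P[0],P[3]),(P[1],P[2]))],[(np.arctan2(*(a-b)[::-1])-np.pi/2).round(3) for a,b in((P[0],P[1]),(P[3],P[2]))])
E
```

```text
[[0.5541, 0.3275], [0.5842, 0.2093], [0.4724, 0.1803], [0.4418, 0.2991]] [0.51315595 0.25405746]
[np.float64(0.248), np.float64(0.254)] [np.float64(0.249), np.float64(0.252)]
```

carry_out --offset '[[0,-0.2,2],[0,-0.2,5],[0,-0.2,8],[0,-0.2,10],[0,-0.2,11.3]]' --turn '[[0,0,0],[0,0,0],[0,0,0],[0,0,0],[0,0,0]]'

```text
time: 2.05
eef_pos: [0.4957, 0.2126, 0.0907]
orientation: [-0.001, 0.14, 0.99, -0.0]
wrist_force: [0.7, 0.1, -0.2]
finger_gap: 0.094
finger_force: 0.0
```

carry_out --offset '[[0,0,0],[0,0,0],[0,0,0],[0,0,0],[0,0,0]]' --turn '[[0,0,0],[0,0,0],[0,0,0],[0,0,0],[0,0,0]]' --grip 0.1 --squeeze 20

```text
time: 2.55
eef_pos: [0.4984, 0.2117, 0.0936]
orientation: [0.001, 0.141, 0.99, 0.0]
wrist_force: [-0.5, -0.5, -0.3]
finger_gap: 0.0575
finger_force: 0.0
```

carry_out --offset '[[0,0,0],[0,0,0],[0,0,0],[0,0,0],[0,0,0]]' --turn '[[0,0,0],[0,0,0],[0,0,0],[0,0,0],[0,0,0]]'

```text
time: 3.05
eef_pos: [0.4979, 0.2116, 0.0925]
orientation: [0.0, 0.141, 0.99, 0.0]
wrist_force: [0.4, 1.0, -0.9]
finger_gap: 0.0243
finger_force: 20.0
```

carry_out --offset '[[0,0,0],[0,0,0],[0,0,0]]' --turn '[[0,0,0],[0,0,0],[0,0,0]]'

```text
time: 3.35
eef_pos: [0.4979, 0.2116, 0.0924]
orientation: [0.0, 0.141, 0.99, 0.0]
wrist_force: [0.5, 1.3, -0.7]
finger_gap: 0.0243
finger_force: 20.0
```

Gripped: gap 24 mm at 20 N. Leg 1 runs to the corner at (0.5217, 0.2189).

carry_out --offset '[[-0.5,0.3,0],[-1.0,0.7,0],[-1.6,1.0,0],[-2.1,1.4,0],[-2.1,1.4,0]]' --turn '[[0,0,0],[0,0,0],[0,0,0],[0,0,0],[0,0,0]]'

```text
time: 3.85
eef_pos: [0.5234, 0.219, 0.0925]
orientation: [0.001, 0.141, 0.99, -0.0]
wrist_force: [0.4, -2.8, 0.3]
finger_gap: 0.0243
finger_force: 20.0
```

carry_out --offset '[[0.7,1.2,0],[1.5,2.5,0],[2.2,3.7,0],[3.0,5.0,0],[3.7,6.2,0]]' --turn '[[0,0,0],[0,0,0],[0,0,0],[0,0,0],[0,0,0]]'

```text
time: 4.35
eef_pos: [0.5032, 0.2905, 0.0925]
orientation: [0.0, 0.141, 0.99, 0.0]
wrist_force: [2.5, -2.1, -0.3]
finger_gap: 0.0242
finger_force: 20.0
```

carry_out --offset '[[0,0,0],[0,0,0]]' --turn '[[0,0,0],[0,0,0]]'

```text
time: 4.55
eef_pos: [0.503, 0.2909, 0.0925]
orientation: [-0.0, 0.14, 0.99, 0.001]
wrist_force: [1.4, 2.4, -1.0]
finger_gap: 0.0244
finger_force: 20.0
```

carry_out --offset '[[-0.8,0.5,0],[-1.6,0.9,0],[-2.5,1.4,0],[-3.3,1.8,0],[-4.0,2.2,0]]' --turn '[[0,0,0],[0,0,0],[0,0,0],[0,0,0],[0,0,0]]'

```text
time: 5.05
eef_pos: [0.549, 0.2988, 0.0924]
orientation: [-0.0, 0.141, 0.99, -0.0]
wrist_force: [-6.1, 0.1, -2.8]
finger_gap: 0.0247
finger_force: 20.0
```

carry_out --offset '[[-0.1,0.05,0],[-0.1,0.05,0],[-0.1,0.05,0]]' --turn '[[0,0,0],[0,0,0],[0,0,0]]'

```text
time: 5.35
eef_pos: [0.5488, 0.2987, 0.0924]
orientation: [-0.001, 0.141, 0.99, -0.001]
wrist_force: [-4.9, 0.3, 1.8]
finger_gap: 0.0242
finger_force: 20.0
```

carry_out --offset '[[-0.1,0.05,0],[-0.2,0.1,0],[-0.2,0.1,0]]' --turn '[[0,0,0],[0,0,0],[0,0,0]]'

```text
time: 5.65
eef_pos: [0.5491, 0.2987, 0.0922]
orientation: [-0.003, 0.141, 0.99, -0.002]
wrist_force: [-10.3, -0.5, 4.8]
finger_gap: 0.024
finger_force: 20.0
```

The force rises while the position holds, so the lever is against the closed end. I'll release and lift straight up.

carry_out --offset '[[0,0,0],[0,0,0],[0,0,0],[0,0,0],[0,0,0]]' --turn '[[0,0,0],[0,0,0],[0,0,0],[0,0,0],[0,0,0]]' --grip 0.8

```text
time: 6.15
eef_pos: [0.5519, 0.2994, 0.0925]
orientation: [0.0, 0.141, 0.99, 0.0]
wrist_force: [-0.3, 0.8, 0.3]
finger_gap: 0.061
finger_force: 0.0
```

carry_out --offset '[[0,0,-1.5],[0,0,-4],[0,0,-7],[0,0,-10],[0,0,-12]]' --turn '[[0,0,0],[0,0,0],[0,0,0],[0,0,0],[0,0,0]]'

```text
time: 6.65
eef_pos: [0.5524, 0.2999, 0.217]
orientation: [0.002, 0.141, 0.99, 0.001]
wrist_force: [0.8, 0.5, 0.3]
finger_gap: 0.0754
finger_force: 0.0
```

```bash
sed -i 's/<.08)/<.1)/' w.py; python3 w.py w2
```

```text
1093 px 314.3705397987191 232.79780420860018 min [0.53560968 0.28697945 0.09850794] max [0.55975962 0.31053361 0.1310205 ]
cap [0.54741546 0.2984535  0.12817881]
face ((246.1684112548828, 186.360107421875), (163.6141357421875, 167.357177734375), 59.74356460571289)
```

View pics/w2.png

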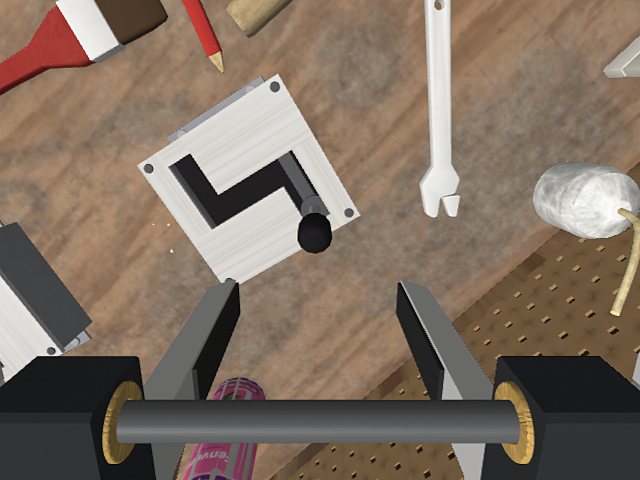

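The wrist view shows the knob at pixel (314,233), at the far end of the goal leg, with the stem base against the slot end. It measures about (0.548, 0.299), roughly 1 mm from the predicted end. The gripper is clear, so I'm handing in.

```bash
python3 -c "
from bench import robot
print(robot.job_done())"
```

```text
the job is handed in; nothing more can be done
None
```

The zigzag lever is out of its first leg, across, and against the closed end of the far leg, then released with the gripper clear; the straight-slot lever was not touched, and the job was handed in about 7 s into the 32 s limit.

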